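# Click the carrying post back onto the condiment tray

## Task

The carrying post of the wooden condiment tray is off: slide its sleeve down over the steel stub in the middle of the tray until it sits fully home, and turn it gently until the stub's spring button pops out through the hole in the sleeve. Do not force it, leave the jars standing where they are, and let go of the post at the end.

Things in the scene. Friction and masses are not known exactly. Their poses are not given: they have to be found in the camera images.
- post: Loose upright carrying post, 159 mm tall, 0.2 to 0.4 kg, standing apart on the worktop. Origin: centre of the underside, z up. From below: steel foot collar 46 mm across, 5 mm high; octagonal steel sleeve 34 mm across to z = 56 mm; round neck 16 mm thick; flat wooden grip. The sleeve is open below: bore 23 mm wide, 50 mm deep, lead-in cone from 35 mm wide at the mouth to 23 mm at 10 mm up.
- post_grip (a point): Point on the post's axis 139 mm above its underside, in the flat wooden grip: the grip spans z = 109 to 159 mm of the post, is 16 mm thick along the post's x and 50 mm wide along its y; pinch it across its thickness from above. Axes as the post's.
- post_hole (a point): Outer mouth of the sleeve's only hole, in the sleeve's -x face (17 mm from the axis, 24 mm above the underside); about 10 mm wide and 11 mm high. Axes as the post's, so the hole looks along -x.
- tray: Wooden tray, 214 x 384 x 29 mm, fixed to the worktop, long side along its y; inner floor at z = 9 mm. Origin: centre of the underside, z up. In its middle stands a steel stub: a flange with a round pin on it.
- stub_flange (a point): Centre of the top of the stub's flange (54 mm across), 13 mm above the tray's underside. The post is home when its underside rests here, upright, its origin at this point. Axes as the tray's.
- stub_top (a point): Centre of the tip of the stub's round pin, 40.5 mm above the flange; pin 20 mm thick, tip chamfered. The spring button sticks out of the pin's side. Axes as the tray's, not the pin's: the pin stands at an unmeasured angle, so the button points along the tray's -x turned by anything from -0.6 to +0.6 rad about z. It must be seen or felt for. The pin does not turn under gentle handling.
- button (a joint): Spring button, 7 mm thick, 24 mm above the flange, standing 6 mm out of the pin. Value in m: 0 fully out, 0.002 to 0.006 held in by a sleeve's bore, near 0 again when popped into the hole. Spring 3 to 5.5 N. The sleeve's cone presses it in as the post goes down past it (5 to 10 N). With the post home it pops when the hole faces it within about 0.1 rad, and then blocks further turning.
- salt: Salt shaker, 44 mm across, 90 mm tall. Bystander standing in the tray; leave it standing there. Origin: centre of its underside, z up.
- spice: Spice jar, 45 mm across, 106 mm tall. Bystander standing in the tray; leave it standing there. Origin: centre of its underside, z up.
- spice_b: Second spice jar, 45 mm across, 106 mm tall. Bystander standing in the tray; leave it standing there. Origin: centre of its underside, z up.

How it is judged:
By the outcome, as a careful person would: the job done as asked, in the order asked, and still so for the second after the job is handed in, with the robot touching nothing.
It also fails if it takes over 72 s, if anything falls off the work surface, if the arm or the gripper's body presses on something with over 40 N, if the wrist force passes 120 N, or if a joint passes its speed limit or range.

## Robot

A 6-joint arm with a two-finger parallel gripper is mounted at the origin on a cart in front of the work surface, level with it; the furniture and walls round the work are solid. World frame = base frame: x ahead of the robot, y to its left, z up, the work surface at z = 0. Lengths are in mm, angles in rad, forces in N, time in s.
With the tool pointing down it reaches from about 350 to 875 mm from the base axis. Payload 4.2 kg.
Tool frame: the origin (TCP) lies between the finger pads; the fingertips stand 25 mm ahead of it and the grasp point (between the pads) lies 6 mm ahead of it; z points along the fingers, y is the line along which they close (so a half turn about z gives the same grasp; the last joint's range is limited). The gripper opens to 85 mm and grips with 20 to 120 N. Pads are 22 mm wide; open, the fingers measure 114 mm over their backs; the gripper's body (76 mm by 85 mm) begins 54 mm behind the grasp point. The pads swing forward as they close: fully open they stand 13 mm farther back than shut.
Start: joints at [-0.883, 0.385, 0.008, 0, -1.194, -0.259], TCP at [259.875, -568.388, 256.312] pointing down, gripper open.
Joint ranges: [-3.14, 3.14], [-1.21, 2.06], [-1.07, 1.41], [-3.16, 2.05], [-2.99, -0.16], [-3.1, 3.1]. Speed limits (rad/s): [2.79, 2.79, 3.14, 3.14, 3.14, 3.14].

## Interface

Orientations are given as a unit quaternion [x, y, z, w].
In Python, from bench import arm gives the robot as it stands.
- The arm moves only by the shell command python3 -m pendant 'ROWS'. ROWS is JSON, a list of rows, each a list of 7 numbers: the shift along the tool's x, y, z in m, then the turn, a rotation vector about the tool's x, y, z in degrees, then the finger opening in m, from 0 to 0.0854. In form: [[x, y, z, wx, wy, wz, fingers], ...]. A call has 1 to 12 rows; each row shifts and turns the commanded pose from where the row before left it, along the tool's axes as they then stand; what a row does not reach is not made up. A row lasts 1/10 s, in which the tool goes at most 50 mm and 8.59 degrees, less where a joint would pass 70% of its speed; a pose out of reach is approached as far as the arm can. A call is refused whole if a number of a shift passes 0.05 or a number of a turn 8.59, either way. A call with a gripper value outside its range is refused whole. The fingers move at their own pace and stop on an object; the grip force is fixed at half the most. Time passes only in rows, so rows that do not move let the fingers close. It gives the time, the measured TCP pose, the force, the opening and the grip force at its end, in the units of the state.
- arm.read_state(): the state, without advancing time (a new reading comes with each control period).
- arm.get_image(name): name is "scene" or "top" or "wrist"; returns a dict with "image" (420x560x3 uint8, red, green, blue), "fx", "fy", "cx", "cy" (pixels), "xyz" and "rotation" of the camera in the world. Camera axes: x right, y down, z forward; pixel columns grow to the right and rows downward; lengths in mm; the calibration is good to about 2 mm. A picture is of the moment at which its call begins. There is no depth.
- arm.job_done(): hands the job in; it is judged then, once.
The state is a dict: "clock": time; "joints": joint angles; "joint_vel": joint speeds; "joint_efforts": joint torques, N m; "position": TCP position; "ee_rot": TCP orientation; "contact_force": force on the tool from outside, world axes, zero at the start; "wrist_torque": the same for the moment, N m; "gripper_width": finger opening in mm; "grasp_force": force on a finger pad.
Only numpy, scipy, OpenCV 4.12 (cv2) and the standard library are available. Lean on these libraries where they do the work, as an engineer would, in place of code of your own. Each camera call takes 0.05 s, during which the arm holds its last target. There are 200 camera calls.

## Working session

There is one attempt and no reset: what is moved stays moved. The work goes in short steps, Python scripts to look and compute and a shell command to move; the robot and the scene stay as the last step left them, time stands still between calls to the robot, and variables do not carry over. Pictures are saved under pics/ and viewed, at most 10 in all, crops included, and the job is handed in when it is done.

```bash
mkdir -p pics
cat > h.py <<'E'
import numpy as np,cv2,pickle
from bench import arm
def snap(n,f):
    d=arm.get_image(n); pickle.dump(d,open(f'pics/{f}.pkl','wb'))
    cv2.imwrite(f'pics/{f}.png',np.ascontiguousarray(d['image'][:,:,::-1])); return d
def ld(f): return pickle.load(open(f'pics/{f}.pkl','rb'))
def px2w(d,u,v,z):
    R=np.array(d['rotation']); R=R.reshape(3,3) if R.size==9 else __import__('scipy.spatial.transform',fromlist=['Rotation']).Rotation.from_quat(R).as_matrix()
    r=R@np.array([(u-d['cx'])/d['fx'],(v-d['cy'])/d['fy'],1]); c=np.array(d['xyz'])
    return c+r*(z-c[2])/r[2]
def w2px(d,p):
    R=np.array(d['rotation']).reshape(3,3); q=R.T@(np.array(p)-d['xyz']); return d['fx']*q[0]/q[2]+d['cx'],d['fy']*q[1]/q[2]+d['cy']
E
python3 - <<'E'
from h import *
for n in ('top','scene'):
    d=snap(n,n+'0'); print({k:np.round(v,3).tolist() for k,v in d.items() if k!='image'})
a=[cv2.imread(f'pics/{n}0.png') for n in('top','scene')]
for n,i in zip(('top','scene'),a): cv2.imwrite(f'pics/{n}0v.png',cv2.resize(i,(800,600),interpolation=cv2.INTER_CUBIC))
print(arm.read_state())
E
```

```text
{'fx': 508.448, 'fy': 508.448, 'cx': 282.69, 'cy': 216.114, 'xyz': [-321.518, -375.005, 1196.04], 'rotation': [0.799, -0.501, 0.176, -0.283]}
{'fx': 457.25, 'fy': 457.25, 'cx': 273.779, 'cy': 212.978, 'xyz': [-238.773, 481.839, 670.052], 'rotation': [-0.409, 0.777, -0.426, 0.218]}
{'clock': 0.1, 'joints': array([-8.83376911e-01,  3.85486834e-01,  6.77658430e-03, -4.16688918e-04,
       -1.19405917e+00, -2.58589174e-01]), 'joint_vel': array([-0.00042876, -0.00011227,  0.0029211 ,  0.00289704,  0.00019502,
        0.00011782]), 'joint_efforts': array([-3.39271473e-04, -3.93320274e+01,  1.88930047e+01,  4.19796467e+00,
       -2.59241373e-03,  6.04066770e-06]), 'position': array([ 259.68581638, -567.96916057,  255.33485681]), 'ee_rot': array([-2.12700792e-01,  9.77116862e-01,  9.66450345e-04, -2.77039142e-04]), 'contact_force': array([-0.65514843, -0.13581969, -0.52653823]), 'wrist_torque': array([-0.05660726,  0.02428903,  0.03156042]), 'grasp_force': 0.0, 'gripper_width': 85.37529559817979}
```

View pics/top0v.png

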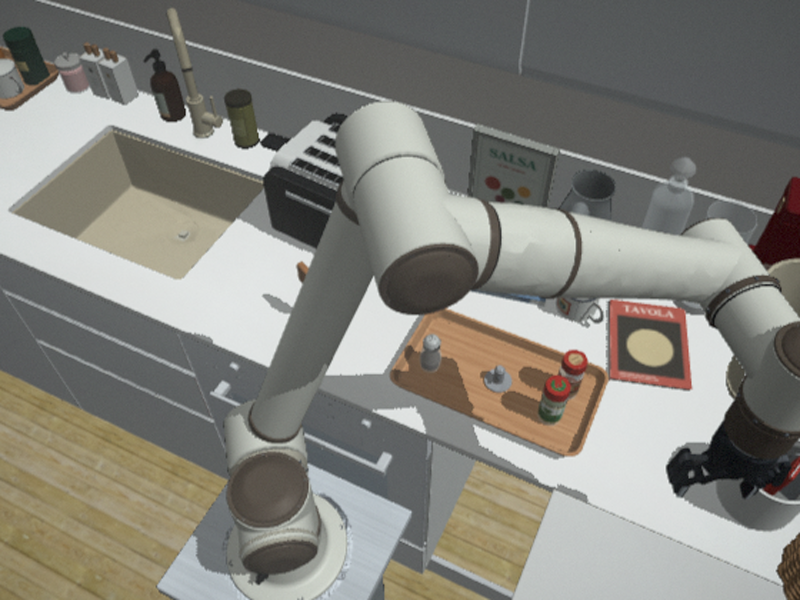

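View pics/scene0v.png

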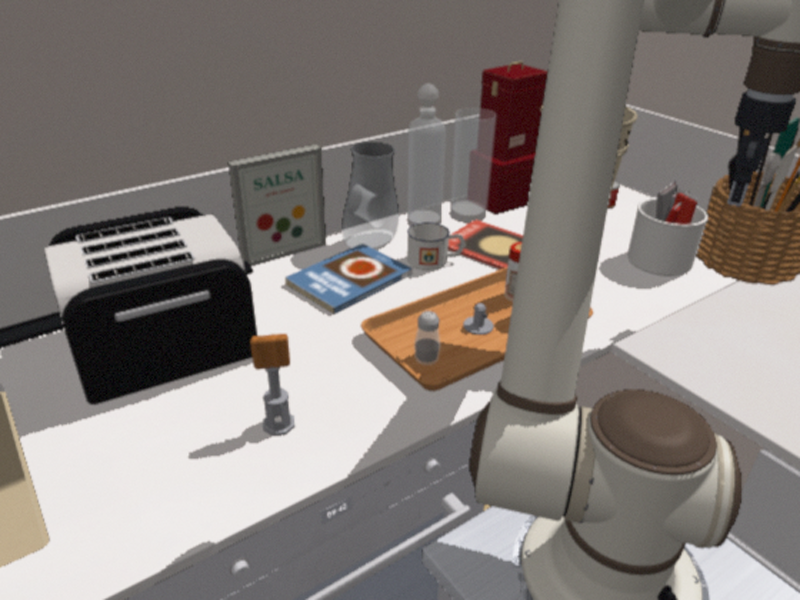

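The top view shows the tray with its stub at about (498,380) and the arm hiding the post. The scene view shows the post at (277,425), with its grip at (270,350), and the stub at (480,318). I'll enlarge both.

```bash
python3 - <<'E'
s=open('h.py').read()
s=s[:s.index('def px2w')]+'''from scipy.spatial.transform import Rotation as Ro
def px2w(d,u,v,z):
    r=Ro.from_quat(d['rotation']).apply([(u-d['cx'])/d['fx'],(v-d['cy'])/d['fy'],1]); c=np.array(d['xyz'])
    return c+r*(z-c[2])/r[2]
def w2px(d,p):
    q=Ro.from_quat(d['rotation']).inv().apply(np.array(p)-d['xyz']); return np.stack([d['fx']*q[...,0]/q[...,2]+d['cx'],d['fy']*q[...,1]/q[...,2]+d['cy']],-1)
def crop(f,x,y,w,h,W,H): return cv2.resize(cv2.imread(f'pics/{f}.png')[y:y+h,x:x+w],(W,H),interpolation=cv2.INTER_CUBIC)
'''
open('h.py','w').write(s)
E
python3 - <<'E'
from h import *
a=crop('scene0',160,225,60,90,400,600)   # 6.667x
b=crop('scene0',250,190,120,90,400,300)  # 3.33
c=crop('top0',265,210,180,135,400,300)  # 2.22
cv2.imwrite('pics/c1.png',np.hstack([a,np.vstack([b,c])]))
E
```

```text
(no output)
```

View pics/c1.png

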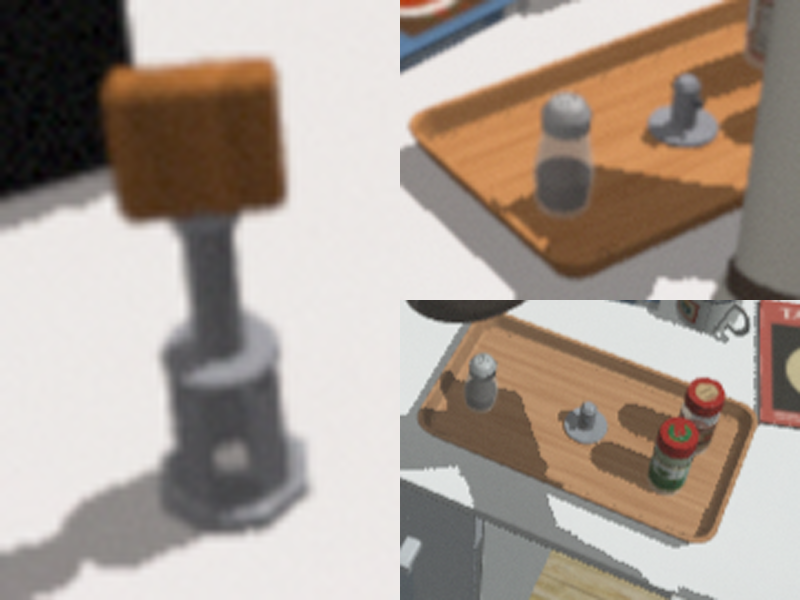

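The post's hole faces the scene camera, at crop (233,455). The lower corners of its grip are at (122,220) and (285,207). In the top crop the pin tip is at (588,406) and the flange at (585,426).

Run:
```python
from h import *
from scipy.optimize import least_squares
s=ld('scene0');t=ld('top0')
A=lambda x,y:(160+x/6.667,225+y/6.667); B=lambda x,y:(250+(x-400)/3.333,190+y/3.333); C=lambda x,y:(265+(x-400)/2.222,210+(y-300)/2.222)
obs=np.array([A(233,455),A(122,220),A(285,207),A(212,225)]);M=np.array([[-17,0,24],[-8,25,109],[-8,-25,109],[-4,0,109]])
def f(p): 
    W=Ro.from_euler('z',p[2]).apply(M)+[p[0],p[1],0]; return (w2px(s,W)-obs).ravel()
for y0 in (-1,0,1):
    r=least_squares(f,[330,300,y0]); print(r.x,np.round(r.fun,1))
print('hole ray', px2w(s,*A(233,455),24),'foot ctr',px2w(s,*A(234,490),2))
for n,(d,F,tip,fl) in {'s':(s,B,(687,79),(683,126)),'t':(t,C,(588,405),(585,426))}.items():
    print(n,'tip',px2w(d,*F(*tip),53.5),'flange',px2w(d,*F(*fl),13))
for e in [((430,428),(685,541)),((495,322),(735,402)),((420,405),(475,325)),((715,530),(754,420))]:
    a,b=[px2w(t,*C(*q),29) for q in e]; print(a[:2],b[:2],np.degrees(np.arctan2(*(b-a)[1::-1])))
print('jars',[px2w(t,*C(*q),z)[:2] for q,z in (((483,362),90),((705,392),106),((679,435),106))])
print('button s',px2w(s,*B(697,100),37))
```

```text
[438.06839895 203.91244138  -0.47191989] [-0.3  0.1 -0.2  0.9  1.2  0.9 -0.7 -2.1]
[438.06841125 203.91246498  -0.47191683] [-0.3  0.1 -0.2  0.9  1.2  0.9 -0.7 -2.1]
[438.06841316 203.91246861  -0.47191636] [-0.3  0.1 -0.2  0.9  1.2  0.9 -0.7 -2.1]
hole ray [422.9979568 210.9707188  24.       ] foot ctr [431.00245838 208.66480375   2.        ]
s tip [ 455.08028901 -196.60119292   53.5       ] flange [ 452.51753415 -194.7776845    13.        ]
t tip [ 456.66333301 -195.37655262   53.5       ] flange [ 453.11241714 -197.06658206   13.        ]
[357.24129905 -29.30660189] [ 346.27345595 -358.95210263] -91.90562100415187
[543.63555785 -33.2485839 ] [ 557.25371993 -354.96645451] -87.57614431353296
[382.38315657  -3.06298206] [527.59116843 -11.59610953] -3.3631103295917124
[ 374.65864182 -385.58202208] [ 541.38147711 -383.77541565] 0.6208320106397485
jars [array([435.34329655, -63.35638541]), array([ 497.75961015, -320.52896759]), array([ 427.37994105, -311.96349333])]
button s [ 447.42175865 -201.63053599   37.        ]
```

```bash
python3 -m pendant '[[-0.026,0.035,-0.01,0,0,0,0.0854],[-0.026,0.035,-0.01,0,0,0,0.0854],[-0.026,0.035,0,0,0,0,0.0854],[-0.026,0.035,0,0,0,0,0.0854],[-0.026,0.035,0,0,0,0,0.0854],[-0.026,0.035,0,0,0,0,0.0854],[-0.026,0.035,0,0,0,0,0.0854],[-0.026,0.035,0,0,0,0,0.0854],[-0.026,0.030,0,0,0,0,0.0854],[0,0,0,0,0,0,0.0854],[0,0,0,0,0,0,0.0854]]'
python3 - <<'E'
from h import *
d=snap('wrist','w1'); snap('top','t1')
print(d['xyz'],d['rotation'],d['fx'],w2px(d,np.array([454.5,-196,53])))
cv2.imwrite('pics/w1v.png',cv2.resize(cv2.imread('pics/w1.png'),(800,600),interpolation=cv2.INTER_CUBIC))
E
```

```text
clock: 1.2
position: [343.9, -188.4, 276.3]
ee_rot: [-0.214, 0.977, 0.0, -0.0]
contact_force: [0.8, -1.0, -0.4]
gripper_width: 85.3
grasp_force: 0.0
[ 272.16603015 -220.53076986  392.9207489 ] [0.53283371 0.83214687 0.12903048 0.08349223] 336.7438368436878 [230.03005168 262.59816457]
```

View pics/w1v.png

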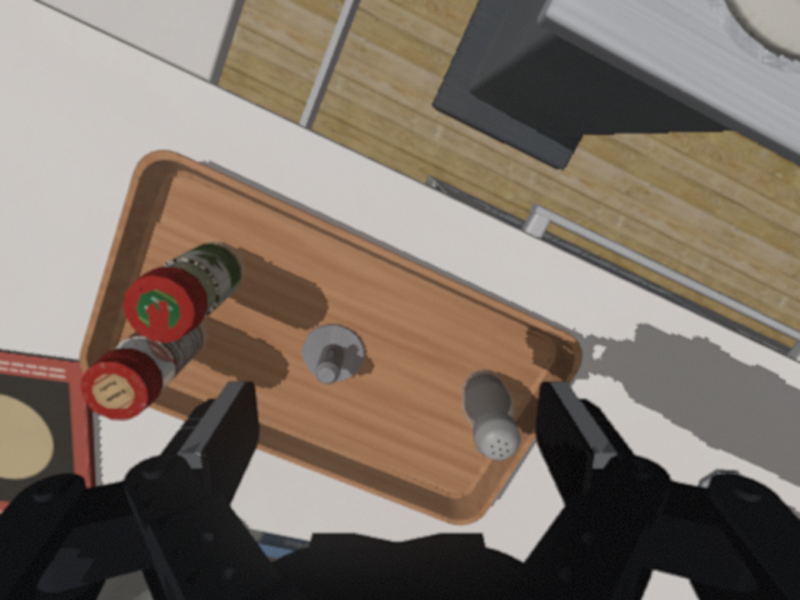

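The wrist view shows the whole tray, with the stub flange at (333,352) and the tip at (327,375). I'll enlarge the stub here and the post in the new top image.

Run:
```python
from h import *
t=ld('t1'); u,v=w2px(t,np.array([437,205,80])).astype(int); print(u,v)
x0,y0=u-30,v-45
cv2.imwrite('pics/c2.png',np.hstack([crop('w1',210,220,40,60,400,600),crop('t1',x0,y0,60,90,400,600)])); print(x0,y0)
```

```text
217 206
187 161
```

View pics/c2.png

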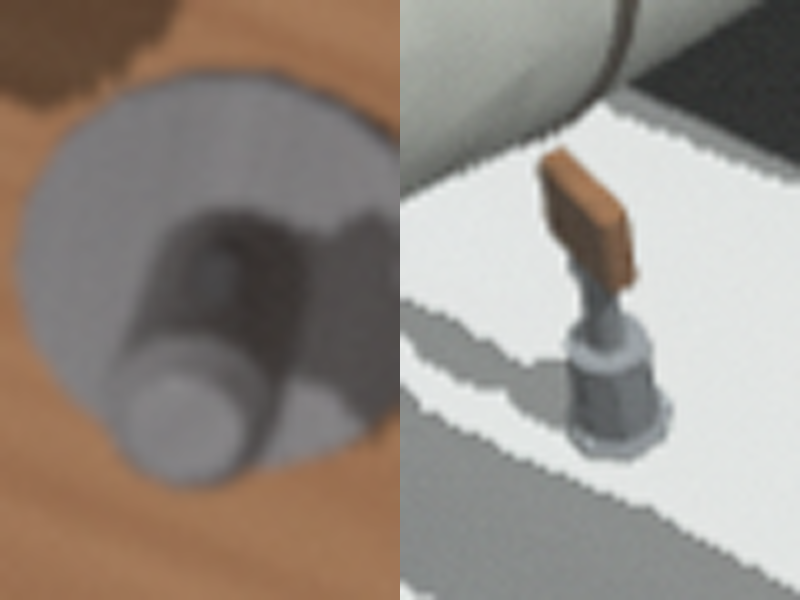

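The button shows at crop (218,265), on the side facing the camera. The tip is at (180,425) and the flange centre at about (222,270).

Run:
```python
from h import *
from scipy.optimize import least_squares
w=ld('w1');s=ld('scene0');t=ld('t1')
Wc=lambda x,y:(210+x/10,220+y/10)
print('tip',px2w(w,*Wc(180,420),53.5),'flange',px2w(w,*Wc(222,270),13),'button',px2w(w,*Wc(218,265),37))
tip=px2w(w,*Wc(180,420),53.5)[:2]
for a in np.arange(-.8,.81,.2):
    o=tip-np.array([np.cos(a),np.sin(a)])*15; print(round(a,1),np.round((w2px(w,np.array([*o,37]))-[210,220])*10))
# tray edges in wrist, 800 px coords
k=.7
for e in [((200,160),(560,335)),((95,395),(430,515)),((140,170),(85,350)),((480,512),(575,370))]:
    a,b=[px2w(w,q[0]*k,q[1]*k,29) for q in e]; print(a[:2],b[:2],np.degrees(np.arctan2(*(b-a)[1::-1])))
A=lambda x,y:(160+x/6.667,225+y/6.667); T=lambda x,y:(187+(x-400)/6.667,161+y/6.667)
L=[(s,[(A(233,455),(-17,0,24)),(A(122,220),(-8,25,109)),(A(285,207),(-8,-25,109))]),
   (t,[(T(610,222),(-8,-25,159)),(T(628,206),(8,-25,159)),(T(558,150),(8,25,159)),(T(540,160),(-8,25,159)),(T(616,290),(-8,-25,109))])]
def f(p):
    R=Ro.from_euler('z',p[2]); return np.concatenate([(w2px(d,R.apply(np.array([m for _,m in l]))+[p[0],p[1],0])-[o for o,_ in l]).ravel() for d,l in L])
r=least_squares(f,[437,205,-.47],x_scale=[1,1,.01]);print(r.x,np.round(r.fun,1))
print('foot top',px2w(t,*T(620,430),3))
```

```text
tip [ 454.49528008 -198.37943378   53.5       ] flange [ 455.05748252 -198.77723192   13.        ] button [ 443.11355847 -200.81127948   37.        ]
-0.8 [320. 315.]
-0.6 [308. 294.]
-0.4 [292. 275.]
-0.2 [272. 259.]
-0.0 [249. 247.]
0.2 [225. 239.]
0.4 [199. 236.]
0.6 [173. 238.]
0.8 [148. 244.]
[ 345.23239351 -345.63598767] [354.5535236  -36.52623625] 88.27278297090031
[ 568.21073817 -367.99082725] [561.67131216 -53.78974645] 91.19231742700435
[ 370.48490616 -383.53298184] [ 530.33361411 -385.748925  ] -0.794226365550554
[539.12069928 -13.15463119] [376.6364403   -8.97694945] 178.5271754400613
[ 4.38990753e+02  2.04714256e+02 -3.88080748e-01] [-0.1 -0.  -0.4  1.5  0.9  0.1 -0.6  0.1  1.4 -0.5  0.9 -2.1 -1.1 -0.7
  0.3  1.7]
foot top [430.21010726 200.60198981   3.        ]
```

```bash
python3 -m pendant '[[-0.025,0.0317,0,0,0,0,0.0854],[-0.025,0.0317,0,0,0,0,0.0854],[-0.025,0.0317,0,0,0,0,0.0854],[-0.025,0.0317,0,0,0,0,0.0854],[-0.025,0.0317,0,0,0,0,0.0854],[-0.025,0.0317,0,0,0,0,0.0854],[-0.025,0.0317,0,0,0,0,0.0854],[-0.025,0.0317,0,0,0,0,0.0854],[-0.025,0.0317,0,0,0,0,0.0854],[-0.025,0.0317,0,0,0,0,0.0854]]'
python3 -m pendant '[[0,0,0,0,0,-8.1,0.0854],[0,0,0,0,0,-8.1,0.0854],[0,0,0,0,0,-8.1,0.0854],[0,0,0,0,0,-8.1,0.0854],[0,0,0,0,0,-8.1,0.0854],[0,0,0,0,0,0,0.0854],[0,0,0,0,0,0,0.0854]]'
python3 - <<'E'
from h import *
d=snap('wrist','w2'); print(d['xyz'],arm.read_state()['joints'])
for z in(0,159): print(w2px(d,np.array([438,204.5,z]))*800/560)
cv2.imwrite('pics/w2v.png',cv2.resize(cv2.imread('pics/w2.png'),(800,600),interpolation=cv2.INTER_CUBIC))
E
```

```text
clock: 2.3
position: [440.4, 203.4, 275.9]
ee_rot: [-0.211, 0.977, -0.0, -0.0]
contact_force: [0.9, 0.2, -0.8]
gripper_width: 85.6
grasp_force: 0.0
clock: 3.0
position: [440.0, 202.1, 276.0]
ee_rot: [-0.536, 0.844, -0.0, -0.0]
contact_force: [0.4, -0.6, -0.4]
gripper_width: 85.3
grasp_force: 0.0
[405.84276329 132.15637693 392.6480733 ] [ 7.67449658e-01  1.27943473e-01 -2.92424523e-01  3.94315451e-06
 -1.15102101e+00 -1.20692284e+00]
[399.20778522 240.9551298 ]
[400.49454832 302.59630496]
```

View pics/w2v.png

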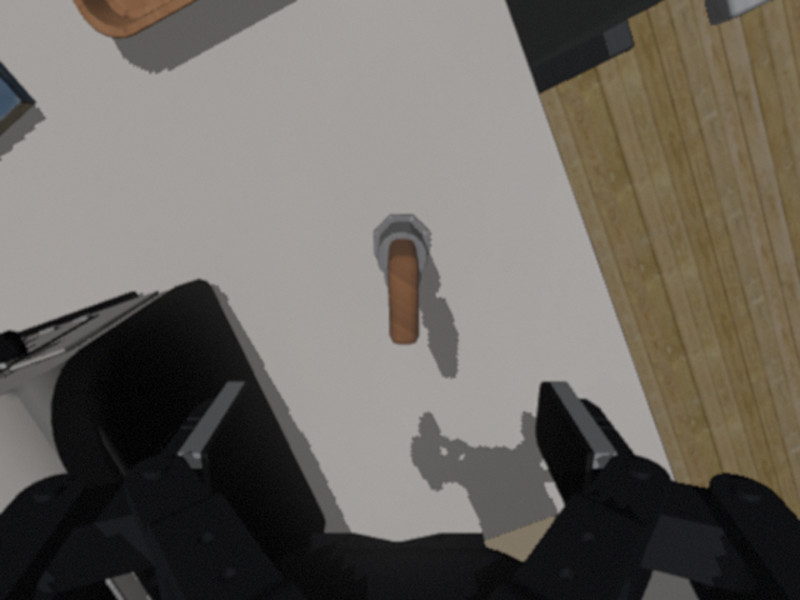

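The grip's top lies at (403,240–343) and the foot centre at about (402,243). The toaster is lower left, with its edge from (210,285) to (325,530). I'll compute the offsets and the finger clearance to the toaster.

Run:
```python
from h import *
d=ld('w2');s=ld('scene0');k=.7
st=arm.read_state();R=Ro.from_quat(st['ee_rot']);P=st['position']
def rel(p): return np.round(R.inv().apply(p-P),1)
for n,q,z in (('grip far end',(404,342),159),('grip near end',(402,240),156),('grip R',(417,300),157),('grip L',(390,300),157),('foot',(402,243),3),('foot L',(374,240),3),('foot R',(431,240),3)):
    p=px2w(d,q[0]*k,q[1]*k,z); print(n,np.round(p),rel(p))
for q in ((95,400),(255,360)): 
    p=px2w(s,q[0]*k,q[1]*k,0); print('toaster base',np.round(p),rel(p))
p=px2w(s,255*k,360*k,0)
for z in (150,180,200): print(z,w2px(s,np.array([p[0],p[1],z]))/k)
for z in (150,180,200): print(z,[rel(px2w(d,a*k,b*k,z)) for a,b in((215,285),(325,525))])
```

```text
grip far end [446. 225. 159.] [-23.2   4.5 117. ]
grip near end [424. 176. 156.] [ 30.6   3.3 120.1]
grip R [430. 207. 157.] [ -0.6  11.1 119.1]
grip L [443. 202. 157.] [ -0.5  -2.8 119. ]
foot [436. 206.   3.] [ -2.5   4.8 273. ]
foot L [456. 194.   3.] [  0.  -18.2 273. ]
foot R [414. 214.   3.] [  0.   28.6 273.1]
toaster base [644. 414.   0.] [-278.6  -94.3  275.9]
toaster base [598. 169.   0.] [ -37.4 -157.7  276. ]
150 [244.95352422 282.79654465]
180 [242.74698974 265.84014226]
200 [241.23541314 254.22423442]
150 [array([  5.5, -95. , 126. ]), array([-151. ,  -44.3,  126. ])]
180 [array([ 14.5, -83.2,  96. ]), array([-122.6,  -38.7,   96. ])]
200 [array([ 20.4, -75.2,  76. ]), array([-103.8,  -35. ,   76. ])]
```

```bash
python3 -m pendant '[[-0.001,0.0043,0,0,0,0,0.0854],[0,0,0.022,0,0,0,0.0854],[0,0,0.022,0,0,0,0.0854],[0,0,0.022,0,0,0,0.0854],[0,0,0.022,0,0,0,0.0854],[0,0,0.022,0,0,0,0.0854],[0,0,0.022,0,0,0,0.0854],[0,0,0,0,0,0,0.0854],[0,0,0,0,0,0,0.04],[0,0,0,0,0,0,0.03],[0,0,0,0,0,0,0.02],[0,0,0,0,0,0,0.01]]'
python3 -m pendant '[[0,0,0,0,0,0,0.0],[0,0,0,0,0,0,0.0],[0,0,0,0,0,0,0.0],[0,0,0,0,0,0,0.0],[0,0,0,0,0,0,0.0]]'
```

```text
clock: 4.25
position: [436.2, 206.2, 145.3]
ee_rot: [-0.538, 0.843, 0.0, 0.001]
contact_force: [-0.3, 0.3, 0.7]
gripper_width: 28.2
grasp_force: 0.0
clock: 4.75
position: [436.4, 206.1, 145.0]
ee_rot: [-0.538, 0.843, -0.0, 0.001]
contact_force: [0.9, -1.6, 6.0]
gripper_width: 15.4
grasp_force: 59.8
```

```bash
python3 -m pendant '[[0,0,-0.01,0,0,0,0],[0,0,-0.02,0,0,0,0],[0,0,-0.022,0,0,0,0],[0,0,-0.022,0,0,0,0],[0,0,-0.022,0,0,0,0],[0,0,-0.022,0,0,0,0],[0,0,-0.022,0,0,0,0],[0,0,0,0,0,0,0]]'
python3 -m pendant '[[0.018,-0.0093,0,0,0,0,0],[0.0358,-0.0187,0,0,0,0,0],[0.0358,-0.0187,0,0,0,0,0],[0.0358,-0.0187,0,0,0,0,0],[0.0358,-0.0187,0,0,0,0,0],[0.0358,-0.0187,0,0,0,0,0],[0.0358,-0.0187,0,0,0,0,0],[0.0358,-0.0187,0,0,0,0,0],[0.0358,-0.0187,0,0,0,0,0],[0.0358,-0.0187,0,0,0,0,0],[0.018,-0.0093,0,0,0,0,0],[0,0,0,0,0,0,0]]'
python3 -m pendant '[[0,0,0,0,0,-6.3,0],[0,0,0,0,0,-6.3,0],[0,0,0,0,0,-6.3,0],[0,0,0,0,0,0,0],[0,0,0,0,0,0,0],[0,0,0,0,0,0,0]]'
```

```text
clock: 5.55
position: [436.6, 206.5, 286.7]
ee_rot: [-0.538, 0.843, 0.0, 0.003]
contact_force: [0.4, 0.5, -2.3]
gripper_width: 15.2
grasp_force: 58.9
clock: 6.75
position: [453.2, -199.5, 281.9]
ee_rot: [-0.536, 0.844, 0.002, -0.002]
contact_force: [-0.7, 0.2, -2.8]
gripper_width: 15.4
grasp_force: 58.9
clock: 7.35
position: [454.1, -197.3, 283.8]
ee_rot: [-0.669, 0.744, 0.0, -0.0]
contact_force: [-0.4, -0.1, -2.2]
gripper_width: 15.3
grasp_force: 58.8
```

Run:
```python
from h import *
snap('wrist','w3');snap('top','t3');snap('scene','s3')
st=arm.read_state();print(st['position'],Ro.from_quat(st['ee_rot']).as_matrix()[:,1],st['joints'])
P=st['position']
o=[]
for f,W in(('w3',400),('t3',400)):
    d=ld(f); u,v=w2px(d,np.array([P[0],P[1],80])).astype(int); print(f,u-40,v-60); o.append(crop(f,u-40,v-60,80,120,400,600))
cv2.imwrite('pics/c3.png',np.hstack(o))
```

```text
[ 454.32338315 -197.61032735  284.19394826] [-9.94405969e-01  1.05625415e-01  1.99864966e-04] [-8.19499531e-02  1.42026788e-01 -2.54465728e-01 -1.70829307e-04
 -1.17449997e+00 -2.38069218e-02]
w3 236 121
t3 311 192
```

View pics/c3.png

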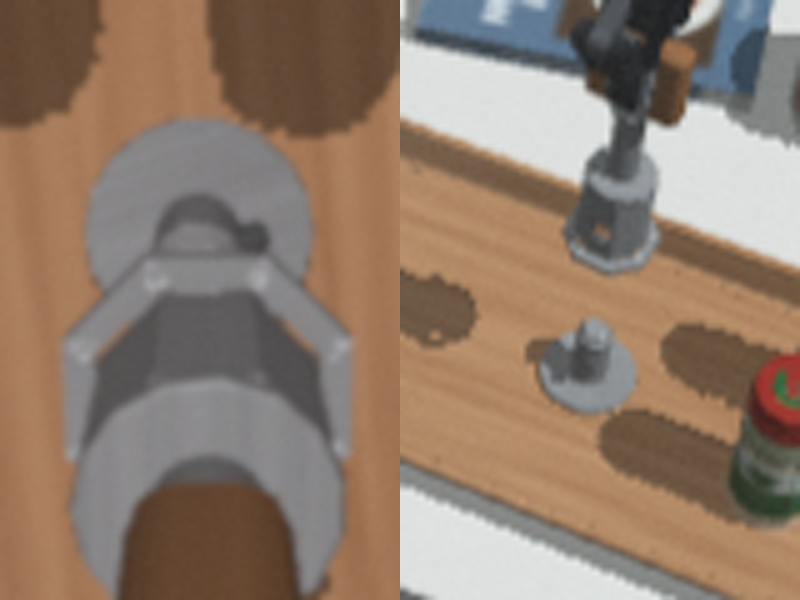

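The wrist crop shows the flange centred at about (200,231), the button tip at (257,237) and the collar spanning x 65–352. The top crop shows the button at (558,369).

Run:
```python
from h import *
d=ld('w3');t=ld('t3')
st=arm.read_state();P=st['position'];R=Ro.from_quat(st['ee_rot'])
L=lambda x,y:(236+x/5,121+y/5); T=lambda x,y:(311+(x-400)/5,192+y/5)
rel=lambda p:np.round(R.inv().apply(p-P),1)
for n,q,z in(('flange',(200,231),13),('collar L',(65,345),139+2),('collar R',(352,345),141),('collar front L',(150,262),142),('collar front R',(265,262),142),('button',(258,238),37)):
    p=px2w(d,*L(*q),z);print(n,np.round(p,1),rel(p))
for n,q,z in(('flange',(588,370),13),('tip',(596,332),52),('button',(558,369),37),('collar',(612,238),141)):
    p=px2w(t,*T(*q),z);print('top',n,np.round(p,1),rel(p))
for c in ([454.5,-198],):
  for a in np.arange(-.2,.81,.2):
    o=np.array([c[0]-np.cos(a)*15,c[1]-np.sin(a)*15,37]); print(round(a,1),np.round((w2px(d,o)-[236,121])*5),np.round((w2px(t,o)-[311,192])*5+[400,0]))
```

```text
flange [ 455.  -198.3   13. ] [  0.7  -0.8 271.2]
collar L [ 475.1 -207.4  141. ] [  7.6 -21.7 143.2]
collar R [ 429.6 -202.6  141. ] [  7.6  24.  143.2]
collar front L [ 460.  -219.6  142. ] [ 21.3  -8.  142.2]
collar front R [ 442.1 -217.7  142. ] [ 21.3  10.  142.2]
button [ 441.9 -200.1   37. ] [  3.9  12.  247.2]
top flange [ 455.7 -197.1   13. ] [ -0.6  -1.4 271.2]
top tip [ 454.9 -197.9   52. ] [  0.3  -0.6 232.2]
top button [ 433.5 -185.8   37. ] [ -9.5  21.9 247.2]
top collar [ 452.5 -198.1  141. ] [  0.7   1.7 143.2]
-0.2 [270. 260.] [578. 366.]
0.0 [270. 246.] [583. 369.]
0.2 [267. 233.] [588. 370.]
0.4 [262. 221.] [594. 371.]
0.6 [254. 210.] [599. 371.]
0.8 [244. 200.] [605. 370.]
```

```bash
python3 -m pendant '[[0,-0.002,0.01,0,0,0,0],[0,0,0.017,0,0,0,0],[0,0,0.017,0,0,0,0],[0,0,0.017,0,0,0,0],[0,0,0.017,0,0,0,0],[0,0,0.004,0,0,0,0],[0,0,0.004,0,0,0,0],[0,0,0.002,0,0,0,0],[0,0,0.002,0,0,0,0],[0,0,0,0,0,0,0]]'
python3 -m pendant '[[0,0,0.002,0,0,0,0],[0,0,0.002,0,0,0,0],[0,0,0.002,0,0,0,0],[0,0,0.002,0,0,0,0],[0,0,0,0,0,0,0],[0,0,0,0,0,0,0]]'
```

```text
clock: 8.5
position: [456.5, -198.0, 194.6]
ee_rot: [-0.669, 0.743, -0.0, 0.0]
contact_force: [-0.5, 0.4, -2.5]
gripper_width: 15.5
grasp_force: 58.8
clock: 9.1
position: [456.4, -198.0, 186.2]
ee_rot: [-0.669, 0.743, 0.0, -0.0]
contact_force: [0.8, -0.8, -2.9]
gripper_width: 15.4
grasp_force: 58.8
```

```bash
python3 -m pendant '[[0,0,0.002,0,0,0,0],[0,0,0.002,0,0,0,0],[0,0,0.002,0,0,0,0],[0,0,0,0,0,0,0],[0,0,0,0,0,0,0]]'
python3 -m pendant '[[0,0,0.002,0,0,0,0],[0,0,0.002,0,0,0,0],[0,0,0.002,0,0,0,0],[0,0,0,0,0,0,0],[0,0,0,0,0,0,0]]'
```

```text
clock: 9.6
position: [456.2, -198.0, 180.2]
ee_rot: [-0.669, 0.743, 0.0, -0.0]
contact_force: [-0.6, 0.2, -1.9]
gripper_width: 15.4
grasp_force: 58.9
clock: 10.1
position: [455.5, -198.1, 174.2]
ee_rot: [-0.669, 0.743, 0.001, -0.001]
contact_force: [-3.6, -0.5, 2.9]
gripper_width: 15.0
grasp_force: 59.6
```

```bash
python3 -m pendant '[[0,0,0.002,0,0,0,0],[0,0,0.002,0,0,0,0],[0,0,0.002,0,0,0,0],[0,0,0,0,0,0,0],[0,0,0,0,0,0,0]]'
python3 -m pendant '[[0,0,0.002,0,0,0,0],[0,0,0.002,0,0,0,0],[0,0,0.002,0,0,0,0],[0,0,0,0,0,0,0],[0,0,0,0,0,0,0]]'
```

```text
clock: 10.6
position: [455.5, -197.9, 167.2]
ee_rot: [-0.669, 0.743, 0.001, -0.001]
contact_force: [-3.7, -1.7, -3.2]
gripper_width: 14.9
grasp_force: 59.1
clock: 11.1
position: [456.0, -198.1, 161.6]
ee_rot: [-0.669, 0.743, 0.0, -0.0]
contact_force: [-3.5, -1.7, -5.3]
gripper_width: 15.3
grasp_force: 58.7
```

```bash
python3 -m pendant '[[0,0,0.001,0,0,0,0],[0,0,0.001,0,0,0,0],[0,0,0.001,0,0,0,0],[0,0,0,0,0,0,0],[0,0,0,0,0,0,0]]'
python3 -m pendant '[[0,0,0.001,0,0,0,0],[0,0,0.001,0,0,0,0],[0,0,0,0,0,0,0],[0,0,0,0,0,0,0]]'
```

```text
clock: 11.6
position: [457.0, -198.4, 159.6]
ee_rot: [-0.669, 0.743, -0.001, 0.0]
contact_force: [-2.5, -3.5, -1.1]
gripper_width: 15.4
grasp_force: 59.1
clock: 12.0
position: [457.9, -198.2, 158.7]
ee_rot: [-0.669, 0.743, -0.002, 0.001]
contact_force: [-2.2, -2.4, 5.7]
gripper_width: 15.5
grasp_force: 60.3
```

```bash
cat > r.py <<'E'
from h import *
s=arm.read_state();y=Ro.from_quat(s['ee_rot']).as_matrix()[:,1];print('yaw',np.degrees(np.arctan2(-y[1],-y[0])).round(2),'T',s['wrist_torque'].round(2),'F',s['contact_force'].round(1))
E
python3 r.py
python3 -m pendant '[[0,0,0,0,0,-1.5,0],[0,0,0,0,0,-1.5,0],[0,0,0,0,0,0,0],[0,0,0,0,0,0,0]]'|sed -n 2p; python3 r.py
python3 -m pendant '[[0,0,0,0,0,-1.5,0],[0,0,0,0,0,-1.5,0],[0,0,0,0,0,0,0],[0,0,0,0,0,0,0]]'|sed -n 2p; python3 r.py
python3 -m pendant '[[0,0,0,0,0,-1.5,0],[0,0,0,0,0,-1.5,0],[0,0,0,0,0,0,0],[0,0,0,0,0,0,0]]'|sed -n 2p; python3 r.py
```

```text
yaw -5.97 T [-0.95  1.1   0.18] F [-2.2 -2.4  5.7]
position: [457.7, -198.2, 158.0]
yaw -3.02 T [-0.89  0.2   0.06] F [-0.4 -2.8  3.4]
position: [457.6, -197.9, 157.9]
yaw 0.04 T [-0.48  0.04  0.04] F [ 1.  -2.5  4.9]
position: [457.5, -197.7, 158.0]
yaw 3.03 T [-0.09  0.04  0.04] F [ 0.4 -0.5  5.2]
```

```bash
python3 -m pendant '[[0,0,0,0,0,-1.5,0],[0,0,0,0,0,-1.5,0],[0,0,0,0,0,0,0],[0,0,0,0,0,0,0]]'|sed -n 2p; python3 r.py
python3 -m pendant '[[0,0,0,0,0,-1.5,0],[0,0,0,0,0,0,0],[0,0,0,0,0,0,0]]'|sed -n 2p; python3 r.py
python3 -m pendant '[[0,0,0,0,0,-1.5,0],[0,0,0,0,0,0,0],[0,0,0,0,0,0,0]]'|sed -n 2p; python3 r.py
```

```text
position: [457.5, -197.5, 158.0]
yaw 6.02 T [ 0.23  0.1  -0.02] F [0.3 0.7 6.1]
position: [457.4, -197.4, 158.0]
yaw 7.52 T [ 0.35  0.21 -0.03] F [-0.2  0.8  6.9]
position: [457.4, -197.4, 158.0]
yaw 9.02 T [ 0.52  0.25 -0.01] F [-0.6  2.2  6.9]
```

```bash
python3 -m pendant '[[0,0,0,0,0,-1.5,0],[0,0,0,0,0,0,0],[0,0,0,0,0,0,0]]'|sed -n 2p; python3 r.py
python3 -m pendant '[[0,0,0,0,0,-1.5,0],[0,0,0,0,0,0,0],[0,0,0,0,0,0,0]]'|sed -n 2p; python3 r.py
python3 - <<'E'
from h import *
snap('scene','s4');snap('wrist','w4');snap('top','t4')
o=[]
for f in('s4','t4'):
    d=ld(f); u,v=w2px(d,np.array([456,-198,45])).astype(int); print(f,u,v); o.append(crop(f,u-24,v-36,48,72,400,600))
cv2.imwrite('pics/c4.png',np.hstack(o))
E
```

```text
position: [457.3, -197.3, 157.9]
yaw 10.52 T [0.5  0.23 0.  ] F [0.1 1.2 7.2]
position: [457.3, -197.3, 157.9]
yaw 12.01 T [0.63 0.32 0.03] F [-0.2  1.6  7.6]
s4 336 216
t4 350 259
```

View pics/c4.png

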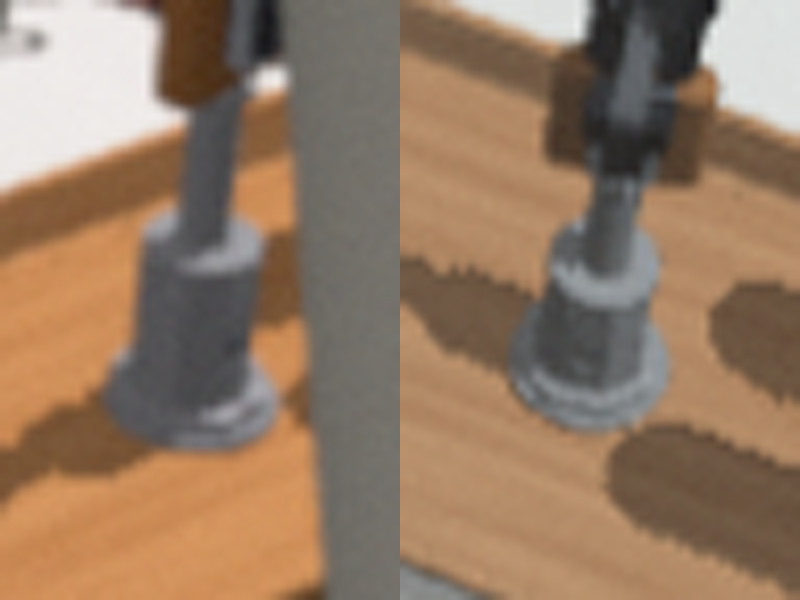

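The post sits on the flange. The hole is only a dark spot at about (238,350) in the scene crop, so whether the button has popped isn't clear. I'll keep turning and feel for the block.

```bash
for i in 1; do
python3 -m pendant '[[0,0,0,0,0,-1.5,0],[0,0,0,0,0,0,0],[0,0,0,0,0,0,0]]'|sed -n 2p; python3 r.py
python3 -m pendant '[[0,0,0,0,0,-1.5,0],[0,0,0,0,0,0,0],[0,0,0,0,0,0,0]]'|sed -n 2p; python3 r.py
python3 -m pendant '[[0,0,0,0,0,-1.5,0],[0,0,0,0,0,0,0],[0,0,0,0,0,0,0]]'|sed -n 2p; python3 r.py; done
```

```text
position: [457.2, -197.3, 157.9]
yaw 13.51 T [ 0.72  0.3  -0.03] F [-0.4  1.2  6.9]
position: [457.2, -197.2, 158.0]
yaw 15.01 T [0.7  0.39 0.  ] F [-1.   1.8  6.1]
position: [457.1, -197.3, 157.9]
yaw 16.51 T [0.72 0.39 0.05] F [-0.5  1.   7. ]
```

```bash
python3 -m pendant '[[0,0,0,0,0,-1.5,0],[0,0,0,0,0,0,0],[0,0,0,0,0,0,0]]'|sed -n 2p; python3 r.py
python3 -m pendant '[[0,0,0,0,0,-1.5,0],[0,0,0,0,0,0,0],[0,0,0,0,0,0,0]]'|sed -n 2p; python3 r.py
python3 -m pendant '[[0,0,0,0,0,-1.5,0],[0,0,0,0,0,0,0],[0,0,0,0,0,0,0]]'|sed -n 2p; python3 r.py
python3 -m pendant '[[0,0,0,0,0,-1.5,0],[0,0,0,0,0,0,0],[0,0,0,0,0,0,0]]'|sed -n 2p; python3 r.py
```

```text
position: [457.1, -197.2, 157.9]
yaw 18.02 T [0.71 0.47 0.03] F [-0.6  2.4  7.5]
position: [457.0, -197.3, 157.9]
yaw 19.52 T [ 0.73  0.46 -0.01] F [-1.   1.8  6.8]
position: [456.9, -197.3, 157.9]
yaw 21.01 T [ 0.65  0.51 -0.09] F [-0.8  1.6  6.6]
position: [456.9, -197.3, 157.9]
yaw 22.51 T [0.67 0.56 0.03] F [-0.9  1.4  8.1]
```

Run:
```python
from h import *
for f in('s4','t4'):
    d=ld(f); u,v=w2px(d,np.array([456,-198,45])).astype(int)
    for a in (-25,0,12,25,40):
        r=np.radians(a); print(f,a,np.round((w2px(d,np.array([456-17*np.cos(r),-198-17*np.sin(r),37]))-[u-24,v-36])*8.333+[400*(f=='t4'),0]))
d=snap('scene','s5'); snap('top','t5'); a=cv2.cvtColor(cv2.imread('pics/s5.png'),6); 
b=cv2.cvtColor(cv2.imread('pics/s4.png'),6)
print(b[214:232,324:347]);print(a[214:232,324:347])
t=cv2.cvtColor(cv2.imread('pics/t4.png'),6);print(t[252:274,340:360])
```

```text
s4 -25 [214. 355.]
s4 0 [236. 350.]
s4 12 [244. 346.]
s4 25 [250. 340.]
s4 40 [254. 333.]
t4 -25 [561. 346.]
t4 0 [580. 357.]
t4 12 [590. 361.]
t4 25 [602. 362.]
t4 40 [615. 360.]
[[160 157 157 152 115  87  79  81  87  83  78  77  74  74  75  77  83  84
   83  84  87  88  89]
 [155 153 154 149 111  83  84  83  86  84  79  77  76  75  77  77  81  82
   82  88  88  88  93]
 [153 154 151 145 108  85  85  82  82  82  80  73  74  76  76  78  82  80
   82  87  87  91  92]
 [153 154 153 140 104  84  83  83  80  80  78  76  72  75  74  77  82  80
   84  87  90  92  94]
 [152 157 156 142 103  83  84  84  85  78  76  73  74  76  79  80  76  78
   89  95  94  99 116]
 [156 157 152 136 102  85  81  83  81  79  77  73  77  76  75  75  79  79
  109 124 127 127 145]
 [157 155 154 134 100  84  84  83  85  76  76  75  76  75  75  72  72  81
  127 145 152 152 151]
 [154 155 154 128  92  83  83  80  84  80  72  76  75  75  73  64  67  83
  137 151 153 155 154]
 [155 157 153 120  90  83  83  82  83  77  74  76  74  76  74  67  77 100
  148 159 156 154 156]
 [151 140 129 106  83  78  83  83  83  78  71  
[... 3744 characters left out ...]
 153 149
  144 143]
 [ 87  92  87  77  71  73  81  88  79  75  80  99 103 103 112 144 150 147
  147 144]
 [ 93  97 116  93  72  75  74  90  91  81  86 103 105 101 114 151 150 149
  143 145]
 [112 104 131 125 105  90  81  82  81  77  93 103 106 117 136 159 153 148
  137 146]
 [130 118 102 133 140 125 116 107 106  93 103 121 129 147 145 145 147 148
  145 146]
 [103 130 103  97 127 134 143 136 138 133 133 149 144 144 128 134 142 141
  144 145]
 [119 103 104 104 111 112 120 116 127 143 138 137 130 133 133 140 141 145
  148 147]
 [140 119 116 117 118 128 124 117 113 113 116 121 133 141 146 138 136 144
  147 143]
 [140 142 141 115 108 115 130 137 139 130 132 136 128 132 148 129 127 124
  124 125]]
```

Run:
```python
from h import *
o=[]
for f,c in(('t4',(350,262)),('t5',(350,262)),('s5',(335,221))):
    i=crop(f,c[0]-13,c[1]-20,26,40,266,400) if 0 else crop(f,c[0]-14,c[1]-20,28,40,266,380); o.append(np.clip((i.astype(float)-50)*2.2,0,255).astype(np.uint8))
cv2.imwrite('pics/c5.png',np.hstack(o))
```

```text
(no output)
```

View pics/c5.png

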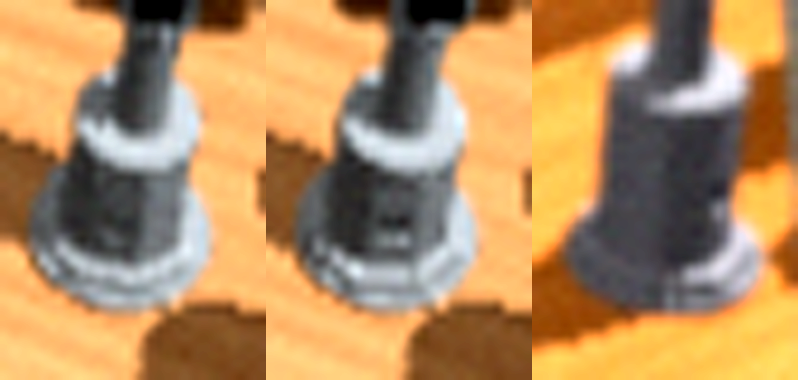

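The hole sits in the middle of the sleeve in t5 at (395,220), dark with a lit lower lip, so it is turning with the gripper and the button doesn't show in it yet. I'll continue the sweep.

```bash
python3 -m pendant '[[0,0,0,0,0,-1.5,0],[0,0,0,0,0,0,0],[0,0,0,0,0,-1.5,0],[0,0,0,0,0,0,0]]'|sed -n 2p; python3 r.py
python3 -m pendant '[[0,0,0,0,0,-1.5,0],[0,0,0,0,0,0,0],[0,0,0,0,0,-1.5,0],[0,0,0,0,0,0,0]]'|sed -n 2p; python3 r.py
python3 -m pendant '[[0,0,0,0,0,-1.5,0],[0,0,0,0,0,0,0],[0,0,0,0,0,-1.5,0],[0,0,0,0,0,0,0]]'|sed -n 2p; python3 r.py
python3 -m pendant '[[0,0,0,0,0,-1.5,0],[0,0,0,0,0,0,0],[0,0,0,0,0,-1.5,0],[0,0,0,0,0,0,0]]'|sed -n 2p; python3 r.py
```

```text
position: [456.8, -197.3, 157.9]
yaw 25.53 T [ 0.57  0.57 -0.01] F [-1.7  0.6  7.4]
position: [456.7, -197.2, 157.9]
yaw 28.52 T [ 0.78  0.58 -0.04] F [-0.6  2.5  7.6]
position: [456.7, -197.0, 157.9]
yaw 31.5 T [ 1.09  0.7  -0.05] F [-2.5  3.5  8.9]
position: [456.4, -197.0, 157.9]
yaw 34.46 T [ 1.15  0.86 -0.25] F [-3.1  3.5  8.7]
```

```bash
python3 -m pendant '[[0,0,0,0,0,-1,0],[0,0,0,0,0,0,0],[0,0,0,0,0,0,0]]'|sed -n 2p; python3 r.py
python3 -m pendant '[[0,0,0,0,0,-1,0],[0,0,0,0,0,0,0],[0,0,0,0,0,0,0]]'|sed -n 2p; python3 r.py
```

```text
position: [456.4, -197.0, 157.9]
yaw 35.42 T [ 1.1   0.85 -0.29] F [-1.8  3.5  9.4]
position: [456.3, -197.0, 157.9]
yaw 36.4 T [ 1.13  0.93 -0.4 ] F [-2.   3.   9.2]
```

The turn is now blocked: Tz is rising at about 34°. I'll turn back to check that the other side blocks too.

```bash
python3 -m pendant '[[0,0,0,0,0,2,0],[0,0,0,0,0,2,0],[0,0,0,0,0,2,0],[0,0,0,0,0,0,0]]'|sed -n 2p; python3 r.py
python3 -m pendant '[[0,0,0,0,0,2,0],[0,0,0,0,0,2,0],[0,0,0,0,0,2,0],[0,0,0,0,0,0,0]]'|sed -n 2p; python3 r.py
python3 -m pendant '[[0,0,0,0,0,1.5,0],[0,0,0,0,0,0,0],[0,0,0,0,0,0,0]]'|sed -n 2p; python3 r.py
python3 -m pendant '[[0,0,0,0,0,1.5,0],[0,0,0,0,0,0,0],[0,0,0,0,0,0,0]]'|sed -n 2p; python3 r.py
```

```text
position: [456.8, -197.1, 157.9]
yaw 30.47 T [ 1.03  0.63 -0.09] F [-1.3  2.6  7.7]
position: [457.0, -197.5, 157.9]
yaw 24.49 T [ 0.24  0.39 -0.04] F [-0.1  1.2  7. ]
position: [457.1, -197.6, 157.9]
yaw 23.02 T [ 0.08  0.47 -0.04] F [-0.6  0.8  6.2]
position: [457.1, -197.7, 157.9]
yaw 21.53 T [-0.07  0.38 -0.04] F [-1.1  0.6  6.2]
```

```bash
python3 -m pendant '[[0,0,0,0,0,1.5,0],[0,0,0,0,0,0,0],[0,0,0,0,0,0,0]]'|sed -n 2p; python3 r.py
python3 -m pendant '[[0,0,0,0,0,1.5,0],[0,0,0,0,0,0,0],[0,0,0,0,0,0,0]]'|sed -n 2p; python3 r.py
python3 -m pendant '[[0,0,0,0,0,1.5,0],[0,0,0,0,0,0,0],[0,0,0,0,0,0,0]]'|sed -n 2p; python3 r.py
```

```text
position: [457.1, -197.8, 157.9]
yaw 20.03 T [-0.28  0.39  0.  ] F [0.1 0.  6.1]
position: [457.1, -197.9, 157.9]
yaw 18.53 T [-0.39  0.4  -0.09] F [-0.8 -1.4  6.3]
position: [457.1, -197.9, 157.9]
yaw 17.04 T [-0.5   0.32  0.01] F [-0.2 -1.4  4.9]
```

```bash
python3 -m pendant '[[0,0,0,0,0,2,0],[0,0,0,0,0,0,0],[0,0,0,0,0,0,0]]'|sed -n 2p; python3 r.py
python3 -m pendant '[[0,0,0,0,0,2,0],[0,0,0,0,0,0,0],[0,0,0,0,0,0,0]]'|sed -n 2p; python3 r.py
python3 -m pendant '[[0,0,0,0,0,2,0],[0,0,0,0,0,0,0],[0,0,0,0,0,0,0]]'|sed -n 2p; python3 r.py
python3 -m pendant '[[0,0,0,0,0,2,0],[0,0,0,0,0,0,0],[0,0,0,0,0,0,0]]'|sed -n 2p; python3 r.py
```

```text
position: [457.0, -198.0, 157.9]
yaw 15.03 T [-0.54  0.38  0.01] F [-0.2 -2.3  5.9]
position: [457.0, -198.0, 157.9]
yaw 13.03 T [-0.55  0.45  0.04] F [-0.7 -0.7  6.5]
position: [456.9, -198.0, 157.9]
yaw 11.03 T [-0.6   0.5  -0.01] F [-1.5 -1.   5.8]
position: [456.9, -198.0, 157.9]
yaw 9.03 T [-0.6   0.49 -0.01] F [-0.7 -2.1  6.6]
```

```bash
python3 -m pendant '[[0,0,0,0,0,2,0],[0,0,0,0,0,0,0],[0,0,0,0,0,0,0]]'|sed -n 2p; python3 r.py
python3 -m pendant '[[0,0,0,0,0,2,0],[0,0,0,0,0,0,0],[0,0,0,0,0,0,0]]'|sed -n 2p; python3 r.py
python3 -m pendant '[[0,0,0,0,0,2,0],[0,0,0,0,0,0,0],[0,0,0,0,0,0,0]]'|sed -n 2p; python3 r.py
python3 -m pendant '[[0,0,0,0,0,2,0],[0,0,0,0,0,0,0],[0,0,0,0,0,0,0]]'|sed -n 2p; python3 r.py
```

```text
position: [456.9, -198.0, 157.9]
yaw 7.03 T [-0.6   0.49 -0.02] F [-0.6 -2.1  6.3]
position: [456.8, -198.0, 157.9]
yaw 5.03 T [-0.58  0.57  0.  ] F [ 0.  -2.2  6.6]
position: [456.8, -198.0, 157.9]
yaw 3.03 T [-0.52  0.49 -0.03] F [-0.7 -1.3  7.3]
position: [456.8, -198.0, 157.9]
yaw 1.03 T [-0.6   0.6   0.03] F [-1.  -1.9  6.1]
```

```bash
cat > q.py <<'E'
from h import *
import sys
T=[]
for i in range(3):
    d=snap('top','q'+sys.argv[1]) if i==0 else arm.get_image('top'); s=arm.read_state(); T.append(np.r_[s['wrist_torque'],s['contact_force']])
y=Ro.from_quat(s['ee_rot']).as_matrix()[:,1];a=np.arctan2(-y[1],-y[0])
u=w2px(d,np.array([455.5-17*np.cos(a),-198-17*np.sin(a),37]))
g=cv2.getRectSubPix(cv2.cvtColor(cv2.imread(f'pics/q{sys.argv[1]}.png'),6),(5,5),tuple(map(float,u)))
print('yaw',np.degrees(a).round(1),'TF',np.mean(T,0).round(2),'z',s['position'][2].round(2),'g',g.mean().round(0),g.min())
E
python3 q.py a
python3 -m pendant '[[0,0,0,0,0,2,0],[0,0,0,0,0,2,0],[0,0,0,0,0,0,0]]'>/dev/null; python3 q.py b
python3 -m pendant '[[0,0,0,0,0,2,0],[0,0,0,0,0,2,0],[0,0,0,0,0,0,0]]'>/dev/null; python3 q.py c
python3 -m pendant '[[0,0,0,0,0,2,0],[0,0,0,0,0,2,0],[0,0,0,0,0,0,0]]'>/dev/null; python3 q.py d
```

```text
yaw 1.0 TF [-0.6   0.53  0.04 -1.09 -1.32  6.05] z 157.91 g 76.0 67
yaw -2.9 TF [-1.03  0.44  0.07 -0.42 -2.72  5.6 ] z 157.97 g 75.0 62
yaw -6.9 TF [-1.59  0.37  0.08 -0.87 -4.73  5.27] z 157.99 g 74.0 64
yaw -10.9 TF [-1.79  0.49  0.34 -1.29 -5.01  5.43] z 158.0 g 75.0 66
```

It is blocked the other way at about −9° too. That makes the free play symmetric about +12°, where the camera put the button, so the button is in the hole. I'll centre it and look.

```bash
python3 -m pendant '[[0,0,0,0,0,-3,0],[0,0,0,0,0,-3,0],[0,0,0,0,0,-3,0],[0,0,0,0,0,-3,0],[0,0,0,0,0,-3,0],[0,0,0,0,0,-3,0],[0,0,0,0,0,-3,0],[0,0,0,0,0,-2,0],[0,0,0,0,0,0,0],[0,0,0,0,0,0,0]]'; python3 q.py e
python3 - <<'E'
from h import *
snap('scene','s6')
o=[]
for f in('qd','qa','qe','t5'):
    i=crop(f,350-11,262-16,22,28,400,300) ; o.append(np.clip((i.astype(float)-50)*2.5,0,255).astype(np.uint8))
cv2.imwrite('pics/c6.png',np.vstack([np.hstack(o[:2]),np.hstack(o[2:])]))
E
```

```text
clock: 26.55
position: [457.2, -197.3, 157.9]
ee_rot: [0.777, -0.629, 0.001, -0.001]
contact_force: [0.4, 1.0, 6.7]
gripper_width: 15.4
grasp_force: 60.4
yaw 12.0 TF [ 0.53  0.35  0.04 -0.03  1.6   7.33] z 157.95 g 85.0 74
```

View pics/c6.png

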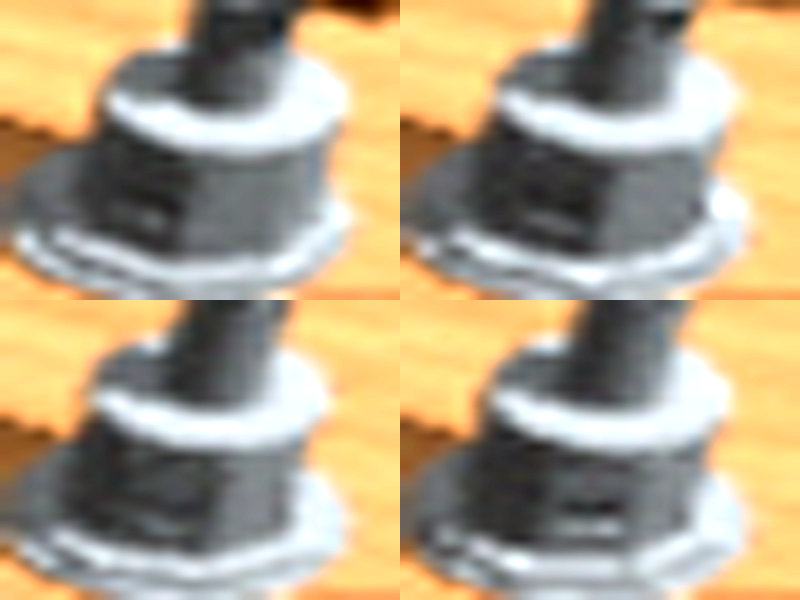

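The four tiles are at −11°, 1°, 12° and 22.5°. The hole looks empty (dark, lit lower lip) at every angle except 12°, where something grey fills it. So the button is near 12°, but whether it has latched is doubtful. I'll test by turning gently both ways.

```bash
python3 -m pendant '[[0,0,0,0,0,2,0],[0,0,0,0,0,0,0],[0,0,0,0,0,0,0]]'>/dev/null; python3 q.py f
python3 -m pendant '[[0,0,0,0,0,2,0],[0,0,0,0,0,0,0],[0,0,0,0,0,0,0]]'>/dev/null; python3 q.py g
python3 -m pendant '[[0,0,0,0,0,2,0],[0,0,0,0,0,0,0],[0,0,0,0,0,0,0]]'>/dev/null; python3 q.py h
python3 -m pendant '[[0,0,0,0,0,2,0],[0,0,0,0,0,0,0],[0,0,0,0,0,0,0]]'>/dev/null; python3 q.py i
python3 -m pendant '[[0,0,0,0,0,-4,0],[0,0,0,0,0,-4,0],[0,0,0,0,0,-4,0],[0,0,0,0,0,0,0],[0,0,0,0,0,0,0]]'>/dev/null; python3 q.py j
python3 -m pendant '[[0,0,0,0,0,-3,0],[0,0,0,0,0,0,0],[0,0,0,0,0,0,0]]'>/dev/null; python3 q.py k
```

```text
yaw 10.0 TF [ 0.14  0.24 -0.05  0.07  0.82  6.29] z 157.92 g 84.0 73
yaw 8.0 TF [-0.15  0.27 -0.02 -0.37 -0.74  6.17] z 157.95 g 82.0 73
yaw 6.0 TF [-0.41  0.3   0.02  0.08 -1.38  5.94] z 157.93 g 80.0 68
yaw 4.0 TF [-0.47  0.34 -0.02  0.01 -0.54  6.44] z 157.93 g 81.0 66
yaw 16.0 TF [ 0.46  0.42  0.02 -1.11  1.15  6.84] z 157.94 g 89.0 75
yaw 19.0 TF [ 0.49  0.44  0.03 -0.84  2.15  7.11] z 157.93 g 92.0 73
```

No clear block there. A more decisive test is a small lift at 12°. A latched button stops the post after about 2 mm, while an unlatched one lets it slide.

```bash
python3 -m pendant '[[0,0,0,0,0,3.5,0],[0,0,0,0,0,3.5,0],[0,0,-0.001,0,0,0,0],[0,0,0,0,0,0,0],[0,0,0,0,0,0,0]]'>/dev/null; python3 q.py l
python3 -m pendant '[[0,0,-0.001,0,0,0,0],[0,0,0,0,0,0,0],[0,0,0,0,0,0,0]]'>/dev/null; python3 q.py m
python3 -m pendant '[[0,0,-0.001,0,0,0,0],[0,0,0,0,0,0,0],[0,0,0,0,0,0,0]]'>/dev/null; python3 q.py n
python3 -m pendant '[[0,0,-0.0007,0,0,0,0],[0,0,0,0,0,0,0],[0,0,0,0,0,0,0]]'>/dev/null; python3 q.py o
```

```text
yaw 12.0 TF [ 0.25 -0.41 -0.02  1.19  0.6  -0.19] z 158.03 g 88.0 73
yaw 12.0 TF [ 0.01  0.01  0.03 -0.44  0.   -2.11] z 159.05 g 84.0 69
yaw 12.0 TF [ 0.01  0.12 -0.01  0.38 -0.26 -3.27] z 160.18 g 86.0 67
yaw 12.0 TF [-0.18 -0.11  0.02  0.24 -0.18 -7.82] z 160.58 g 85.0 69
```

```bash
python3 -m pendant '[[0,0,-0.0007,0,0,0,0],[0,0,0,0,0,0,0],[0,0,0,0,0,0,0]]'>/dev/null; python3 q.py p
```

```text
yaw 11.9 TF [ -0.37  -0.43   0.02   0.64  -0.98 -14.43] z 161.03 g 85.0 69
```

The post stops about 2.3 mm up, with the pull reaching 14 N, so the button is latched in the hole. I'll lower it home, release and retreat.

```bash
python3 -m pendant '[[0,0,0.0018,0,0,0,0],[0,0,0.0019,0,0,0,0],[0,0,0,0,0,0,0],[0,0,0,0,0,0,0]]'; python3 q.py r
python3 -m pendant '[[0,0,0,0,0,0,0.02],[0,0,0,0,0,0,0.03],[0,0,0,0,0,0,0.04],[0,0,0,0,0,0,0.06],[0,0,0,0,0,0,0.06],[0,0,0,0,0,0,0.06],[0,0,-0.005,0,0,0,0.06],[0,0,-0.02,0,0,0,0.06],[0,0,-0.03,0,0,0,0.06],[0,0,-0.04,0,0,0,0.06],[0,0,-0.03,0,0,0,0.06],[0,0,0,0,0,0,0.06]]'; python3 q.py s
python3 - <<'E'
from h import *
# jars/post check: numeric compare of top views before/after, red lids & brightness of stub position
a=cv2.imread('pics/t1.png');b=cv2.imread('pics/qs.png')
for n,i in(('a',a),('b',b)):
    h=cv2.cvtColor(i,cv2.COLOR_BGR2HSV); m=((h[...,0]<6)|(h[...,0]>174))&(h[...,1]>160)&(h[...,2]>70); m[:, :360]=0; m[:,425:]=0; m[:240]=0; m[330:]=0
    ys,xs=np.nonzero(m); print(n,len(xs),xs.mean().round(1),ys.mean().round(1))
t=ld('qs');u,v=w2px(t,np.array([435,-63,50])).astype(int); print('salt diff',cv2.absdiff(a,b)[v-14:v+14,u-9:u+9].mean())
E
```

```text
clock: 32.5
position: [457.4, -198.2, 159.3]
ee_rot: [0.777, -0.629, 0.001, -0.001]
contact_force: [0.3, -0.5, -2.4]
gripper_width: 15.2
grasp_force: 60.3
yaw 12.0 TF [ 0.04  0.01  0.03 -0.16  0.16 -2.19] z 158.67 g 84.0 71
clock: 33.85
position: [458.6, -198.7, 288.4]
ee_rot: [0.777, -0.629, 0.005, -0.002]
contact_force: [0.8, -0.5, -1.0]
gripper_width: 59.8
grasp_force: 0.0
yaw 12.0 TF [ 0.01  0.03 -0.03 -0.35 -0.05 -0.77] z 282.55 g 85.0 74
a 215 395.0 264.1
b 211 395.2 264.2
salt diff 12.531746031746032
```

Run:
```python
from h import *
snap('top','z')
g=lambda f:cv2.imread(f'pics/{f}.png').astype(np.float32).mean(2)
def sh(a,b,x,y,w,h):
    A=cv2.resize(g(a)[y:y+h,x:x+w],None,fx=8,fy=8,interpolation=2); B=cv2.resize(g(b)[y-2:y+h+2,x-2:x+w+2],None,fx=8,fy=8,interpolation=2)
    r=cv2.minMaxLoc(cv2.matchTemplate(B,A,cv2.TM_CCOEFF_NORMED)); return round(r[1],3),(np.array(r[3])-16)/8
for b in('z','qe','qm','qp'): print('sleeve qe->',b,sh('qe',b,338,246,26,30))
t=ld('z');u,v=w2px(t,np.array([435,-63,60])).astype(int)
for b in('top0','t1','qe'): print('salt',b,sh('z',b,u-8,v-14,16,26))
```

```text
sleeve qe-> z (0.983, array([0.25, 0.25]))
sleeve qe-> qe (0.999, array([0., 0.]))
sleeve qe-> qm (0.978, array([0.   , 0.375]))
sleeve qe-> qp (0.98, array([ 0.125, -0.125]))
salt top0 (0.702, array([-1.125,  2.   ]))
salt t1 (0.704, array([-1.125,  2.   ]))
salt qe (0.112, array([-0.5,  2. ]))
```

Run:
```python
from h import *
snap('scene','sz')
g=lambda f:cv2.imread(f'pics/{f}.png').astype(np.float32).mean(2)
def sh(a,b,x,y,w,h,p=8):
    A=cv2.GaussianBlur(g(a),(3,3),0)[y:y+h,x:x+w];B=cv2.GaussianBlur(g(b),(3,3),0)[y-p:y+h+p,x-p:x+w+p]
    r=cv2.minMaxLoc(cv2.matchTemplate(B,A,cv2.TM_CCOEFF_NORMED)); return round(r[1],3),np.array(r[3])-p
for b in('sz','s3','s4','s6'): print('scene salt',b,sh('scene0',b,288,216,24,40))
for b in('s6','sz'): print('scene post',b,sh('s5',b,322,196,18,38,4))
d=ld('sz');print(w2px(d,np.array([435,-63,90])),w2px(d,np.array([435,-63,9])))
```

```text
scene salt sz (0.662, array([-1, -1]))
scene salt s3 (0.789, array([ 0, -1]))
scene salt s4 (0.773, array([-1,  0]))
scene salt s6 (0.773, array([-1,  0]))
scene post s6 (0.995, array([0, 0]))
scene post sz (0.993, array([0, 0]))
[298.98858531 221.99677396] [297.65053863 250.34164041]
```

```bash
python3 -c "
from bench import arm
print(arm.job_done())"
```

```text
the job is handed in; nothing more can be done
None
```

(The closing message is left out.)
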